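# Unlock the heat press control box with the panel key

### The arm

A 6-joint arm with a two-finger parallel gripper is mounted at the origin on the work surface. World frame = base frame: x ahead of the robot, y to its left, z up, the work surface at z = 0. Lengths are in m, angles in rad, forces in N, time in s.
With the tool pointing down it reaches from about 0.35 to 0.775 m from the base axis. Payload 7.3 kg.
Tool frame: the origin (TCP) lies at the very end of the fingers, on their centre line; the grasp point (between the pads) lies robot.pinch_z behind it (robot.pinch_z is the distance from the TCP to the grasp point, in m); y points along the fingers, z is the direction in which the jaws open and shut, and the axes are right-handed (so a half turn about y gives the same grasp; the last joint's range is limited). The gripper opens to 92 mm and grips with 3 to 60 N. Pads are 19 mm wide; open, the fingers measure 130 mm over their backs; the gripper's body (75 mm by 190 mm) begins 47 mm behind the grasp point.
Start: joints at [1.12, 0.342, 1.524, -0, 1.275, -0.146], TCP at [0.158, 0.501, 0.227] pointing down, gripper open.
Joint ranges: [-2.53, 2.53], [-0.77, 2.02], [0.04, 2.7], [-1, 4.14], [0.28, 2.66], [-3.11, 3.11]. Speed limits (rad/s): [2.57, 2.57, 3.14, 3.14, 3.14, 3.14].

### API

Orientations are given as [roll, pitch, yaw] about the fixed x, y, z axes, in that order (R = Rz(yaw) Ry(pitch) Rx(roll)).
In Python, from cell import status, viewer, robot gives the robot as it stands. The module is installed in compiled form; this text tells all that it offers.
- The arm moves only by the shell command python3 -m pendant 'ROWS' [FORCE]. ROWS is JSON, a list that holds one entry, the list of rows, each a list of 7 numbers: the shift along the tool's x, y, z in cm, then the turn, a rotation vector about the tool's x, y, z in rad, then the finger opening in cm, from 0 to 9.18. A call has 1 to 20 rows; each row is the pose to reach, as a shift and turn from the pose commanded when the call began, along the tool's axes at that moment; what a row does not reach only later rows make up. A row lasts 1/10 s, in which the tool goes at most 50 mm and 8.59 degrees, less where a joint would pass 70% of its speed; a pose out of reach is approached as far as the arm can. A call with a gripper value outside its range is refused whole. The fingers move at their own pace and stop on an object; FORCE is the grip in N (left out, the last holds). Time passes only in rows, so rows that repeat a pose let the fingers close. It gives the time, the measured TCP pose, the force and the opening at its end, in the units of the state.
- status.observe(): the state, without advancing time (a new reading comes with each control period).
- viewer.read_camera(name): name is "scene" or "top" or "wrist"; returns a dict with "image" (480x640x3 uint8, red, green, blue), "range_z" (480x640 float32, m along the optical axis (not along the pixel's ray), 0 where there is no reading), "fx", "fy", "cx", "cy" (pixels), "camera_from_world" (4x4, takes a point from world to camera coordinates). Camera axes: x right, y up, looking along -z (the intrinsics and any distortion apply to the point x, -y, -z); pixel columns grow to the right and rows downward; lengths in m; the calibration is good to about 2 mm. A picture is of the moment at which its call begins.
- robot.hand_in(): hands the job in, once; it reports no verdict.
The state is a dict: "time": time; "qpos": joint angles; "qvel": joint speeds; "joint_efforts": joint torques, N m; "tool_pos": TCP position; "tool_rot": TCP orientation; "contact_force": force on the tool from outside, world axes, zero at the start; "torque": the same for the moment, N m; "opening": finger opening in m.
Only numpy, scipy, OpenCV 4.12 (cv2) and the standard library are available. Lean on these libraries where they do the work, as an engineer would, in place of code of your own. Each camera call takes 0.05 s, during which the arm holds its last target. There are 200 camera calls.

### The job

Unlock the heat press's control box: take the red-handled panel key out of the tool stand and set it on the lock in the box's door. Pressing only lightly, turn it gently back and forth until its socket drops over the bit hidden in the lock and the key sits fully home, then turn it a quarter turn anticlockwise (seen from above) just to the stop, without forcing it. Leave the key standing in the lock and everything else where it is.

Things in the scene. Friction and masses are not known exactly. Their poses are not given: they have to be found in the camera images.
- key: Steel panel key with a red wing handle, 74 mm tall, 0.07 to 0.13 kg. Origin: centre of its lower end, the mouth of the socket; z runs up the stem. Lower end: tube 22 mm across with a slot-shaped socket 17.4 mm along the key's x (as the wing), 6.4 mm along y, 14 mm deep. Starts upright in one of the stand's three holes, wing within 25 degrees of the row.
- key_grip (a point): Centre of the key's red wing, where to hold it, 60 mm above the key's lower end; axes as the key's. The wing is 44 mm along x, 9 mm thick along y (grip across this) and reaches from 47 to 74 mm above the lower end.
- stand: Blue tool stand, fixed block 75 x 215 x 45 mm, origin under its centre. Three round holes 24 mm wide in a row along its y, 65 mm apart, 32 mm deep, floor 13 mm above the bench. They hold the key and two drivers; which is in which hole varies.
- driver_a: Stubby nut driver with a yellow handle, 93 mm tall, handle 28 mm thick, origin at its lower end. Stands in the stand; leave it there.
- driver_b: The same with a green handle. Leave it in the stand.
- enclosure: Light grey steel control box lying on its back, fixed, 200 (x) x 250 (y) x 120 mm, origin under its centre. The upper face is its door; lamps and a small temperature controller stand up to 13 mm above the far (+x) half. The lock is near the -x edge, 68 mm from the centre. Pushing the key on the box or lock with over 20 N is forcing it.
- lock_seat (a point): Centre of the floor of the lock's cup, on the upright lock axis; axes as the box's. The cup is a black collar with a 26 mm bore, rim 17.5 mm above this point and 3.5 mm above the door. Fully home, the key's lower end rests on this floor with the lock's bit inside its socket.
- lock_bit (a point): Centre of the bit's top, 10.6 mm above the cup floor when not pressed; axes as the box's, NOT the bit's. The bit is a flat steel tongue 16 x 5 mm with a 2 mm centring point on it. Its angle is not measured and differs each time: within 80 degrees either way of the box's y axis. The key fits either way round, about 5 degrees of play. At a wrong angle it rests on the bit.
- lock_rim (a point): Centre of the collar's rim. Pressed by a key at a wrong angle, the bit gives up to 4 mm on a spring (2 N to start, 10 N at the bottom), then is rigid. When the angles meet it springs up into the socket and the push falls to nearly nothing; then the key can be lowered home.
- lock (a joint): Turn of the lock's bit, rad, counted from its locked angle: about 0 locked, 1.57 unlocked against the stop, growing anticlockwise seen from above. It takes about 0.1 N m to turn and stays where it is left; over 0.35 N m against the stop is wrenching it.
- tape: Roll of amber heat tape, 84 mm across, 20 mm high, loose on the bench.
- mug: White mug, 82 mm across, 95 mm high, loose on the bench.
- bottle: White bottle with a red cap, 64 mm across, 170 mm high, loose on the bench.
- bin: Blue open bin, 170 x 110 x 75 mm, loose on the bench.
- screwdriver: Screwdriver lying on the bench.
- press_knob: Spare black press knob, 56 mm across, 42 mm high, loose on the bench.

How it is judged:
By the outcome, as a careful person would: the job done as asked, in the order asked, and still so for the second after the job is handed in, with the robot touching nothing.
It also fails if it takes over 72 s, if anything falls off the work surface, if the arm or the gripper's body presses on something with over 40 N, if the wrist force passes 120 N, or if a joint passes its speed limit or range.

## Working session

There is one attempt and no reset: what is moved stays moved. The work goes in short steps, Python scripts to look and compute and a shell command to move; the robot and the scene stay as the last step left them, time stands still between calls to the robot, and variables do not carry over. Pictures are saved under pics/ and viewed, about 8 in all and at most 12, crops included, and the job is handed in when it is done.

```bash
mkdir -p pics; cat > h.py <<'E'
import numpy as np, cv2
from scipy.spatial.transform import Rotation as Ro
from cell import status, viewer, robot
def cam(n):
    return viewer.read_camera(n)
def save(c,f,crop=None,s=1):
    im=c["image"][:,:,::-1]
    if crop: x0,y0,x1,y1=crop; im=im[y0:y1,x0:x1]
    cv2.imwrite("pics/"+f,cv2.resize(im,None,fx=s,fy=s,interpolation=cv2.INTER_CUBIC))
def cloud(c):
    v,u=np.mgrid[:480,:640]; z=c["range_z"]
    p=np.stack([(u-c["cx"])/c["fx"]*z,-(v-c["cy"])/c["fy"]*z,-z],-1)
    T=np.linalg.inv(c["camera_from_world"]); return p@T[:3,:3].T+T[:3,3]
def ray(c,u,v,h):
    T=np.linalg.inv(c["camera_from_world"])
    d=T[:3,:3]@np.array([(u-c["cx"])/c["fx"],-(v-c["cy"])/c["fy"],-1]); o=T[:3,3]
    return o+d*(h-o[2])/d[2]
E
python3 - <<'E'
from h import *
s=status.observe(); print({k:np.round(v,3).tolist() for k,v in s.items()}, robot.pinch_z)
print(np.round(Ro.from_euler('xyz',s["tool_rot"]).as_matrix(),3))
for n in("top","scene"):
    c=cam(n); save(c,n+"0.png"); print(n,c["fx"],c["cx"],c["cy"],np.round(np.linalg.inv(c["camera_from_world"]),3).tolist())
    np.savez(n+"0.npz",**{k:v for k,v in c.items()})
E
```

```text
{'time': 0.0, 'qpos': [1.12, 0.343, 1.525, -0.0, 1.275, -0.146], 'qvel': [0.001, -0.002, -0.001, 0.001, -0.0, -0.0], 'joint_efforts': [-0.001, -43.123, -24.422, 0.072, 0.056, -0.0], 'tool_pos': [0.157, 0.5, 0.226], 'tool_rot': [-1.572, 0.0, -0.305], 'contact_force': [-0.588, -0.024, 0.059], 'torque': [-0.018, 0.026, -0.019], 'opening': 0.092} 0.0188
[[ 0.954 -0.001  0.3  ]
 [-0.3   -0.001  0.954]
 [-0.    -1.    -0.002]]
top 586.7906478303106 318.67162188001447 238.0273790868343 [[-0.029, 0.99, -0.138, 0.406], [-1.0, -0.029, 0.005, 0.023], [0.001, 0.138, 0.99, 1.716], [0.0, 0.0, 0.0, 1.0]]
scene 535.0350491163583 324.88796062241335 241.11931101052267 [[0.745, -0.468, 0.476, 1.245], [0.667, 0.532, -0.522, -0.649], [-0.009, 0.706, 0.708, 1.02], [0.0, 0.0, 0.0, 1.0]]
```

View pics/top0.png

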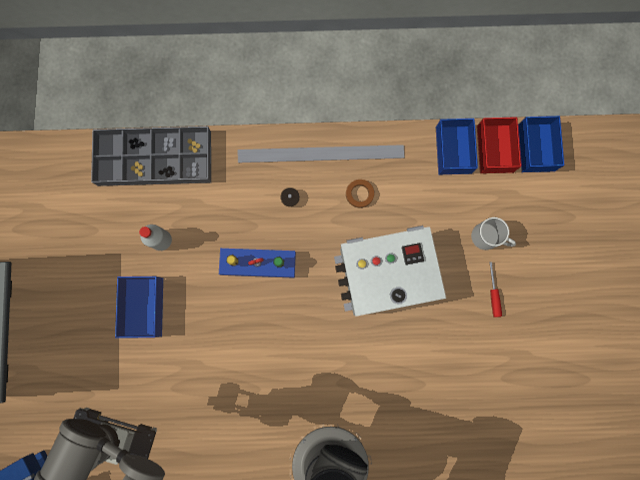

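View pics/scene0.png

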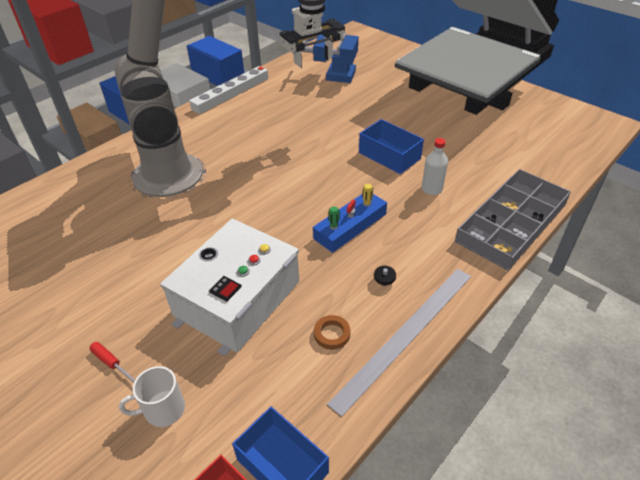

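The top view shows the key (red wing) in the middle hole at about (257,262), the yellow driver at (232,260), the green driver at (279,262) and the lock at (398,295). The scene view agrees. Next I'll get positions.

```bash
python3 - <<'E'
from h import *
c=dict(np.load("top0.npz")); P=cloud(c); hsv=cv2.cvtColor(c["image"],cv2.COLOR_RGB2HSV).astype(int)
U=np.mgrid[:480,:640]; 
red=((hsv[...,0]<8)|(hsv[...,0]>172))&(hsv[...,1]>130)&(hsv[...,2]>70); red[:, :215]=0; red[:,300:]=0; red[:240]=0; red[285:]=0
v,u=np.nonzero(red); print("key px",len(u),u.mean(),v.mean(),ray(c,u.mean(),v.mean(),.08), P[red].mean(0))
ax=np.array([ray(c,a,b,.085)[:2] for a,b in zip(u,v)]); w,V=np.linalg.eigh(np.cov(ax.T)); print("wing ang",np.degrees(np.arctan2(V[1,1],V[0,1])))
print("lock",ray(c,398,295,.1235))
d=(P[...,2]>.112)&(P[...,2]<.128); d[:,:330]=0;d[:,455:]=0;d[:220]=0;d[325:]=0
pts=P[d][:,:2].astype(np.float32); r=cv2.minAreaRect(pts*1000); print("door",r, len(pts))
b=(hsv[...,0]>105)&(hsv[...,0]<125)&(hsv[...,1]>130)&(P[...,2]>.035)&(P[...,2]<.055); b[:,:215]=0;b[:,300:]=0;b[:240]=0;b[285:]=0
print("stand",cv2.minAreaRect(P[b][:,:2].astype(np.float32)*1000),b.sum())
E
```

```text
key px 50 254.76 261.16 [0.57332553 0.19588265 0.08      ] [0.57300564 0.19554569 0.08318741]
wing ang 103.47714321005854
lock [ 0.46574819 -0.19451919  0.1235    ]
door ((535.3797607421875, -182.49954223632812), (207.64044189453125, 250.91087341308594), 9.497156143188477) 6125
stand ((572.9532470703125, 194.1389923095703), (213.8236541748047, 74.96379852294922), 85.98835754394531) 1537
```

```bash
python3 -m pendant '[[[48.5,-3,-16.7,0,1.04,0,9],[48.5,-3,-16.7,0,1.04,0,9],[48.5,-3,-16.7,0,1.04,0,9],[48.5,-3,-16.7,0,1.04,0,9],[48.5,-3,-16.7,0,1.04,0,9],[48.5,-3,-16.7,0,1.04,0,9],[48.5,-3,-16.7,0,1.04,0,9],[48.5,-3,-16.7,0,1.04,0,9],[48.5,-3,-16.7,0,1.04,0,9],[48.5,-3,-16.7,0,1.04,0,9],[48.5,-3,-16.7,0,1.04,0,9],[48.5,-3,-16.7,0,1.04,0,9],[48.5,-3,-16.7,0,1.04,0,9],[48.5,-3,-16.7,0,1.04,0,9],[48.5,-3,-16.7,0,1.04,0,9]]]' 20
python3 - <<'E'
from h import *
c=cam("wrist"); save(c,"w1.png"); np.savez("w1.npz",**c)
print(np.round(np.linalg.inv(c["camera_from_world"]),3).tolist(),c["fx"])
P=cloud(c); hsv=cv2.cvtColor(c["image"],cv2.COLOR_RGB2HSV).astype(int)
red=((hsv[...,0]<8)|(hsv[...,0]>172))&(hsv[...,1]>130)&(hsv[...,2]>60)&(P[...,2]>.05)&(P[...,2]<.1)
v,u=np.nonzero(red); print(len(u),u.mean(),v.mean(),P[red].mean(0),np.percentile(P[red][:,2],[5,50,95]))
top=red&(P[...,2]>.083); print(top.sum(),cv2.minAreaRect(P[top][:,:2].astype(np.float32)*1000))
E
```

```text
time: 1.6
tool_pos: [0.569, 0.1973, 0.2571]
tool_rot: [-1.571, 0.0, -1.343]
contact_force: [0.4, -0.1, 1.2]
opening: 0.0899
[[0.974, -0.217, -0.062, 0.552], [0.226, 0.937, 0.267, 0.269], [0.0, -0.274, 0.962, 0.416], [0.0, 0.0, 0.0, 1.0]] 341.26810427564305
343 322.14868804664724 230.39067055393585 [0.57182282 0.19536682 0.08539168] [0.08034706 0.08620311 0.08806137]
296 ((572.2235107421875, 193.022216796875), (8.008569717407227, 36.96982955932617), 13.342961311340332)
```

View pics/w1.png

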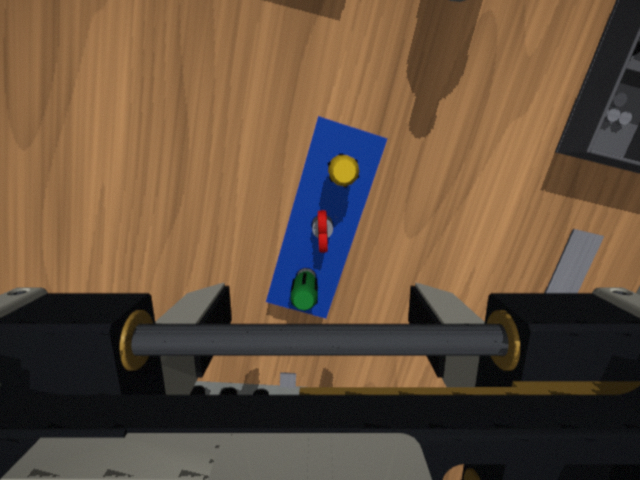

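The wrist view shows the key wing at (322,230), between the yellow driver (343,170) and the green driver (304,292). The wing lines up with the tool, so I'm descending and gripping.

```bash
python3 -m pendant '[[[0.35,4,0.2,0,0,0,5],[0.35,8,0.2,0,0,0,5],[0.35,12,0.2,0,0,0,5],[0.35,15,0.2,0,0,0,5],[0.35,17,0.2,0,0,0,5],[0.35,18.5,0.2,0,0,0,5],[0.35,19.5,0.2,0,0,0,5],[0.35,20.2,0.2,0,0,0,5],[0.35,20.2,0.2,0,0,0,5],[0.35,20.2,0.2,0,0,0,0],[0.35,20.2,0.2,0,0,0,0],[0.35,20.2,0.2,0,0,0,0],[0.35,20.2,0.2,0,0,0,0],[0.35,20.2,0.2,0,0,0,0],[0.35,20.2,0.2,0,0,0,0],[0.35,20.2,0.2,0,0,0,0],[0.35,20.2,0.2,0,0,0,0]]]' 30
python3 -c "
from h import *
s=status.observe();print(s)"
```

```text
time: 3.35
tool_pos: [0.5729, 0.193, 0.055]
tool_rot: [-1.57, 0.0, -1.345]
contact_force: [-0.5, 0.4, 2.8]
opening: 0.0151
{'time': 3.35, 'qpos': array([ 1.98223345e-01,  6.59426227e-01,  1.50167111e+00,  9.78049408e-05,
        9.80075811e-01, -2.78037907e-02]), 'qvel': array([ 0.00018057, -0.00091013, -0.00179366,  0.00052794, -0.00226587,
       -0.00161608]), 'joint_efforts': array([ 1.12652194e-02, -5.27219260e+01, -1.96264780e+01,  8.45775730e-02,
       -7.86451343e-02, -6.39367154e-04]), 'tool_pos': array([0.57294823, 0.19303528, 0.05497057]), 'tool_rot': array([-1.57037472e+00,  6.95599415e-05, -1.34482363e+00]), 'contact_force': array([-0.49840781,  0.39055891,  2.84618067]), 'torque': array([-0.13220721,  0.15735838, -0.01783341]), 'opening': 0.015065270274496733}
```

```bash
python3 -m pendant '[[[0,0,0,0,0,0,0],[0,0,0,0,0,0,0],[0,0,0,0,0,0,0],[0,0,0,0,0,0,0],[0,0,0,0,0,0,0],[0,0,0,0,0,0,0]]]'
```

```text
time: 3.95
tool_pos: [0.573, 0.1931, 0.055]
tool_rot: [-1.57, 0.0, -1.345]
contact_force: [0.4, -0.5, 4.8]
opening: 0.0151
```

```bash
python3 - <<'E'
from h import *
c=cam("scene"); save(c,"s2.png",(290,150,420,260),6); np.savez("s2.npz",**c)
E
```

```text
(no output)
```

View pics/s2.png

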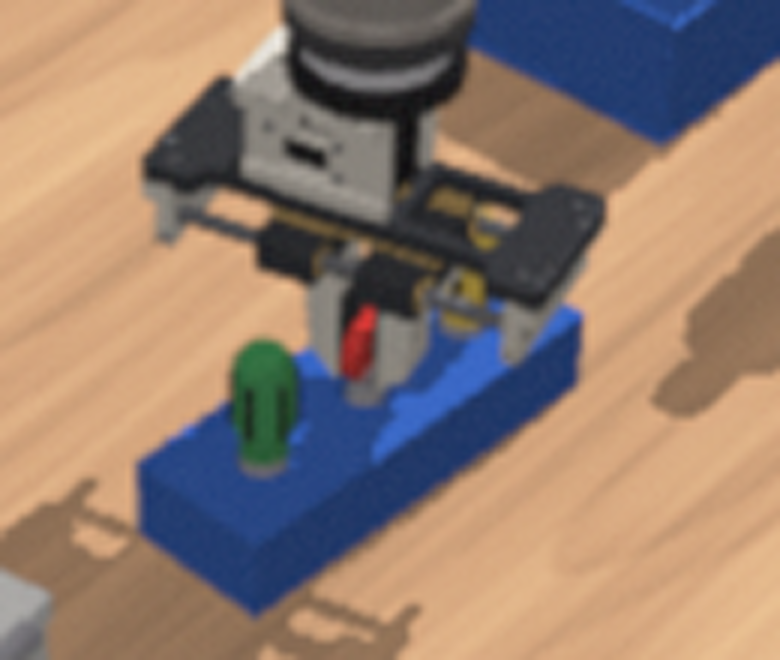

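The wing lies between the fingers, but the opening stopped at 15 mm. The fingertips seem to be catching the thicker stem below the wing, so I'll open slightly, rise 7 mm and close again.

```bash
python3 -m pendant '[[[0,0,0,0,0,0,3],[0,0,0,0,0,0,3],[0,0,0,0,0,0,3],[0,-0.7,0,0,0,0,3],[0,-0.7,0,0,0,0,3],[0,-0.7,0,0,0,0,0],[0,-0.7,0,0,0,0,0],[0,-0.7,0,0,0,0,0],[0,-0.7,0,0,0,0,0],[0,-0.7,0,0,0,0,0],[0,-0.7,0,0,0,0,0],[0,-0.7,0,0,0,0,0],[0,-0.7,0,0,0,0,0]]]'
```

```text
time: 5.3
tool_pos: [0.5727, 0.193, 0.0616]
tool_rot: [-1.571, 0.0, -1.345]
contact_force: [-0.0, -0.5, -0.2]
opening: 0.0087
```

```bash
python3 -m pendant '[[[0,-2,0,0,0,0,0],[0,-6,0,0,0,0,0],[0,-10,0,0,0,0,0],[0,-14,0,0,0,0,0],[0,-16,0,0,0,0,0],[3.6,-16,-1.6,0,0,0,0],[7.8,-16,-3.5,0,0,0,0],[12,-16,-5.4,0,0,0,0],[16.2,-16,-7.3,0,0,0,0],[20.4,-16,-9.1,0,0,0,0],[24.6,-16,-11,0,0,0,0],[28.8,-16,-12.9,0,0,0,0],[33,-16,-14.8,0,0,0,0],[37,-16,-16.5,0,0,0,0],[40,-16,-17.8,0,0,0,0],[42,-16,-18.7,0,0,0,0],[42.7,-16,-19,0,0,0,0],[42.7,-16,-19,0,0,0,0],[42.7,-16,-19,0,0,0,0],[42.7,-16,-19,0,0,0,0]]]'
python3 - <<'E'
from h import *
c=cam("wrist"); np.savez("w3.npz",**c); P=cloud(c)
T=c["camera_from_world"]; q=T@np.array([.467,-.194,.1235,1]); u=c["cx"]+c["fx"]*q[0]/-q[2]; v=c["cy"]+c["fy"]*q[1]/q[2]
print(u,v); u,v=int(u),int(v)
im=c["image"][:,:,::-1]; cr=cv2.resize(im[v-50:v+50,u-50:u+50],None,fx=6,fy=6,interpolation=cv2.INTER_CUBIC)
g=np.clip(255*(cr/255.)**.45,0,255).astype(np.uint8); cv2.imwrite("pics/w3.png",g)
Z=P[v-50:v+50,u-50:u+50]; ring=(Z[...,2]>.1215)&(Z[...,2]<.127); r=Z[ring]
print(ring.sum(),r.mean(0),cv2.minEnclosingCircle(r[:,:2].astype(np.float32)*1000))
E
```

```text
time: 7.3
tool_pos: [0.4837, -0.2644, 0.2218]
tool_rot: [-1.571, 0.0, -1.343]
contact_force: [-0.3, 0.1, -0.4]
opening: 0.0091
319.4208729789414 152.65319706762554
2968 [ 0.46579167 -0.19443383  0.12275106] ((468.57977294921875, -196.15902709960938), 48.559288024902344)
```

View pics/w3.png

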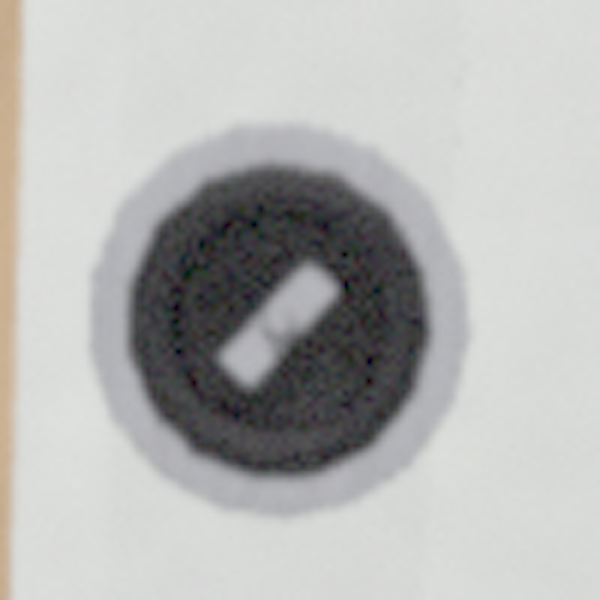

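The wrist view shows the lock collar centred near crop (279,318), with the bright bit visible and lying diagonally from (320,270) to (240,380). I'll measure both.

```bash
python3 - <<'E'
from h import *
c=dict(np.load("w3.npz")); g=cv2.cvtColor(c["image"],cv2.COLOR_RGB2GRAY)
u0,v0=319,152
sub=g[v0-50:v0+50,u0-50:u0+50]
d=(cv2.GaussianBlur(sub,(3,3),0)<110).astype(np.uint8)
cs,_=cv2.findContours(d,cv2.RETR_EXTERNAL,cv2.CHAIN_APPROX_NONE); k=max(cs,key=cv2.contourArea)[:,0]+[u0-50,v0-50]
pw=np.array([ray(c,a,b,.1235)[:2] for a,b in k]).astype(np.float32)*1000; e=cv2.fitEllipse(pw); print("collar",e)
m=np.zeros_like(sub); cv2.circle(m,(46,53),14,1,-1)
bit=(sub>100)&(m>0); v,u=np.nonzero(bit); 
pb=np.array([ray(c,a+u0-50,b+v0-50,.1166)[:2] for a,b in zip(u,v)])*1000
w,V=np.linalg.eigh(np.cov(pb.T)); print("bit",len(u),pb.mean(0),np.degrees(np.arctan2(V[1,1],V[0,1])),cv2.minAreaRect(pb.astype(np.float32)))
s=status.observe(); print(s["tool_pos"],s["tool_rot"],s["qpos"])
# key in hand: check
c2=cam("top"); save(c2,"t4.png"); 
P=cloud(dict(np.load("w3.npz")))
E
```

```text
collar ((464.2955322265625, -196.82057189941406), (38.09455490112305, 38.36689376831055), 13.377559661865234)
bit 89 [ 464.34846001 -196.74506364] 59.3954769107289 ((464.38043212890625, -196.92030334472656), (15.082014083862305, 3.8969058990478516), 59.75244903564453)
[ 0.48367814 -0.26444021  0.2217919 ] [-1.57063460e+00  2.97225114e-04 -1.34313758e+00] [-6.39553735e-01  3.94045364e-01  1.45913888e+00  3.28619403e-04
  1.28853044e+00 -8.67304005e-01]
```

```bash
python3 -m pendant '[[[-1.65,0,-5.4,0,0.76,0,0],[-1.65,0,-5.4,0,0.76,0,0],[-1.65,0,-5.4,0,0.76,0,0],[-1.65,0,-5.4,0,0.76,0,0],[-1.65,0,-5.4,0,0.76,0,0],[-1.65,0,-5.4,0,0.76,0,0],[-1.65,0,-5.4,0,0.76,0,0],[-1.65,0,-5.4,0,0.76,0,0],[-1.65,0,-5.4,0,0.76,0,0]]]'
python3 - <<'E'
from h import *
c=cam("wrist"); np.savez("w5.npz",**c); g=cv2.cvtColor(c["image"],cv2.COLOR_RGB2GRAY)
T=c["camera_from_world"]; q=T@np.array([.4643,-.1968,.1235,1]); u0=int(c["cx"]+c["fx"]*q[0]/-q[2]); v0=int(c["cy"]+c["fy"]*q[1]/q[2])
sub=g[v0-40:v0+40,u0-40:u0+40]
d=(cv2.GaussianBlur(sub,(3,3),0)<110).astype(np.uint8)
cs,_=cv2.findContours(d,cv2.RETR_EXTERNAL,cv2.CHAIN_APPROX_NONE); k=max(cs,key=cv2.contourArea)[:,0]
m0=k.mean(0).astype(int); k=k+[u0-40,v0-40]
pw=np.array([ray(c,a,b,.1235)[:2] for a,b in k]).astype(np.float32)*1000; e=cv2.fitEllipse(pw); print("collar",e)
m=np.zeros_like(sub); cv2.circle(m,tuple(int(x) for x in m0),14,1,-1)
bit=(sub>100)&(m>0); v,u=np.nonzero(bit)
pb=np.array([ray(c,a+u0-40,b+v0-40,.1166)[:2] for a,b in zip(u,v)])*1000
w,V=np.linalg.eigh(np.cov(pb.T)); print("bit",len(u),pb.mean(0),np.degrees(np.arctan2(V[1,1],V[0,1])))
s=status.observe(); print(s["tool_pos"],s["tool_rot"],s["qpos"],s["contact_force"],s["torque"])
E
```

```text
time: 8.3
tool_pos: [0.4271, -0.2616, 0.2217]
tool_rot: [-1.571, 0.0, -2.103]
contact_force: [0.1, 0.5, -0.7]
opening: 0.0086
collar ((464.31475830078125, -196.80902099609375), (37.516151428222656, 37.78031921386719), 41.583740234375)
bit 105 [ 464.2199723  -196.53186078] 59.12686819507752
[ 0.42702551 -0.26164738  0.22167373] [-1.57085262e+00  7.50171083e-05 -2.10323632e+00] [-7.02912898e-01  3.02153648e-01  1.59694482e+00  6.80107344e-05
  1.24256239e+00 -1.70494835e-01] [ 0.78867189 -0.53865027 -0.94204926] [-0.13725553  0.13748653  0.00183438]
```

```bash
python3 -m pendant '[[[-3,0,0,0,0,0,0],[-6,0,-0.1,0,0,0,0],[-7.5,0,-0.1,0,0,0,0],[-7.5,0,-0.1,0,0,0,0],[-7.5,2,-0.1,0,0,0,0],[-7.5,4,-0.1,0,0,0,0],[-7.5,4.6,-0.1,0,0,0,0],[-7.5,4.6,-0.1,0,0,0,0],[-7.5,4.6,-0.1,0,0,0,0]]]'
python3 - <<'E'
from h import *
s=status.observe(); print(s["tool_pos"],s["contact_force"],s["torque"])
c=cam("scene"); P=cloud(c)
save(c,"s6.png",(140,180,270,280),6)
E
```

```text
time: 9.25
tool_pos: [0.4646, -0.1973, 0.1764]
tool_rot: [-1.57, 0.0, -2.105]
contact_force: [-0.1, 0.2, -0.8]
opening: 0.0088
[ 0.46455921 -0.19727322  0.17642563] [-0.12051493  0.18687593 -0.79431518] [-0.02958637  0.10708769  0.0202445 ]
```

View pics/s6.png

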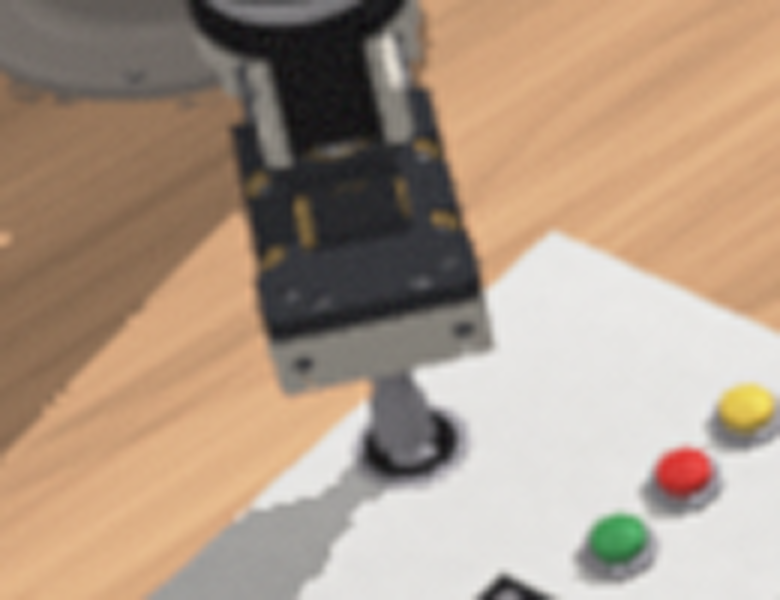

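The key stands over the collar (crop (405,445)) and looks centred. I'll lower it in small steps and watch the force.

```bash
f() { python3 -c "
from h import *
s=status.observe();print(np.round(s['tool_pos'],4),np.round(s['contact_force'],1),np.round(s['torque'],2))"; }
python3 -m pendant '[[[0,0.1,0,0,0,0,0],[0,0.2,0,0,0,0,0],[0,0.3,0,0,0,0,0],[0,0.4,0,0,0,0,0],[0,0.5,0,0,0,0,0],[0,0.5,0,0,0,0,0]]]'; f
python3 -m pendant '[[[0,0.1,0,0,0,0,0],[0,0.2,0,0,0,0,0],[0,0.3,0,0,0,0,0],[0,0.3,0,0,0,0,0]]]'; f
```

```text
time: 9.9
tool_pos: [0.4642, -0.1966, 0.1705]
tool_rot: [-1.571, 0.0, -2.105]
contact_force: [-1.1, 0.8, -1.0]
opening: 0.0085
[ 0.4642 -0.1966  0.1705] [-1.1  0.8 -1. ] [-0.15  0.07  0.03]
time: 10.3
tool_pos: [0.4642, -0.1966, 0.1675]
tool_rot: [-1.571, 0.0, -2.105]
contact_force: [0.1, 1.0, -1.3]
opening: 0.0087
[ 0.4642 -0.1966  0.1675] [ 0.1  1.  -1.3] [-0.11  0.07  0.01]
```

```bash
cat > f.py <<'E'
from h import *
s=status.observe();print(np.round(s['tool_pos'],4),np.round(s['contact_force'],1),np.round(s['torque'],2))
E
python3 -m pendant '[[[0,0.1,0,0,0,0,0],[0,0.2,0,0,0,0,0],[0,0.2,0,0,0,0,0]]]'; python3 f.py
python3 -m pendant '[[[0,0.1,0,0,0,0,0],[0,0.2,0,0,0,0,0],[0,0.2,0,0,0,0,0]]]'; python3 f.py
```

```text
time: 10.6
tool_pos: [0.4642, -0.1966, 0.1656]
tool_rot: [-1.571, 0.0, -2.105]
contact_force: [1.0, -0.0, -1.4]
opening: 0.0087
[ 0.4642 -0.1966  0.1656] [ 1.  -0.  -1.4] [-0.13  0.1  -0.01]
time: 10.9
tool_pos: [0.4644, -0.1966, 0.1636]
tool_rot: [-1.571, 0.0, -2.105]
contact_force: [1.1, 0.6, -2.0]
opening: 0.009
[ 0.4644 -0.1966  0.1636] [ 1.1  0.6 -2. ] [-0.02  0.03 -0.04]
```

```bash

python3 -m pendant '[[[0,0.1,0,0,0.03,0,0],[0,0.2,0,0,0,0,0],[0,0.2,0,0,-0.03,0,0],[0,0.2,0,0,0,0,0]]]'; python3 f.py
python3 -m pendant '[[[0,0.1,0,0,0.03,0,0],[0,0.2,0,0,0,0,0],[0,0.2,0,0,-0.03,0,0],[0,0.2,0,0,0,0,0]]]'; python3 f.py
```

```text
time: 11.3
tool_pos: [0.4643, -0.1965, 0.1616]
tool_rot: [-1.571, 0.0, -2.106]
contact_force: [0.3, 1.2, -0.4]
opening: 0.0088
[ 0.4643 -0.1965  0.1616] [ 0.3  1.2 -0.4] [ 0.2   0.07 -0.04]
time: 11.7
tool_pos: [0.4643, -0.1966, 0.1597]
tool_rot: [-1.571, 0.0, -2.106]
contact_force: [0.5, 0.9, -0.3]
opening: 0.0091
[ 0.4643 -0.1966  0.1597] [ 0.5  0.9 -0.3] [ 0.15 -0.12 -0.  ]
```

The key is 5 mm below the bit's top with almost no push, so the socket is over the bit. I'll continue down to the floor.

```bash

python3 -m pendant '[[[0,0.1,0,0,0.03,0,0],[0,0.2,0,0,0,0,0],[0,0.3,0,0,-0.03,0,0],[0,0.3,0,0,0,0,0]]]'; python3 f.py
python3 -m pendant '[[[0,0.05,0,0,0,0,0],[0,0.1,0,0,0,0,0],[0,0.1,0,0,0,0,0]]]'; python3 f.py
python3 -m pendant '[[[0,0.05,0,0,0,0,0],[0,0.1,0,0,0,0,0],[0,0.1,0,0,0,0,0]]]'; python3 f.py
```

```text
time: 12.1
tool_pos: [0.4642, -0.1965, 0.1566]
tool_rot: [-1.571, 0.0, -2.108]
contact_force: [1.4, 0.9, -0.4]
opening: 0.0089
[ 0.4642 -0.1965  0.1566] [ 1.4  0.9 -0.4] [ 0.28 -0.02  0.05]
time: 12.4
tool_pos: [0.4644, -0.1966, 0.1557]
tool_rot: [-1.571, 0.0, -2.106]
contact_force: [0.5, 1.3, 0.6]
opening: 0.0086
[ 0.4644 -0.1966  0.1557] [0.5 1.3 0.6] [ 0.21 -0.12 -0.02]
time: 12.7
tool_pos: [0.4644, -0.1967, 0.1547]
tool_rot: [-1.571, 0.0, -2.105]
contact_force: [1.6, 1.6, -0.2]
opening: 0.0089
[ 0.4644 -0.1967  0.1547] [ 1.6  1.6 -0.2] [ 0.27 -0.16  0.02]
```

```bash
for i in 1; do
python3 -m pendant '[[[0,0.03,0,0,0,0,0],[0,0.05,0,0,0,0,0],[0,0.05,0,0,0,0,0]]]'; python3 f.py
python3 -m pendant '[[[0,0.03,0,0,0,0,0],[0,0.05,0,0,0,0,0],[0,0.05,0,0,0,0,0]]]'; python3 f.py; done
```

```text
time: 13.0
tool_pos: [0.4644, -0.1967, 0.1546]
tool_rot: [-1.57, 0.0, -2.105]
contact_force: [-0.3, 3.0, 5.5]
opening: 0.0087
[ 0.4644 -0.1967  0.1546] [-0.3  3.   5.5] [0.37 0.08 0.03]
time: 13.3
tool_pos: [0.4645, -0.1967, 0.1546]
tool_rot: [-1.57, 0.0, -2.105]
contact_force: [-2.0, 2.9, 8.5]
opening: 0.0089
[ 0.4645 -0.1967  0.1546] [-2.   2.9  8.5] [0.59 0.32 0.01]
```

The key is home: floor contact came at TCP z 0.1546, exactly as predicted. I'll ease the push and start the anticlockwise turn.

```bash

python3 -m pendant '[[[0,-0.07,0,0,0,0,0],[0,-0.07,0,0,-0.06,0,0],[0,-0.07,0,0,-0.12,0,0],[0,-0.07,0,0,-0.18,0,0],[0,-0.07,0,0,-0.24,0,0],[0,-0.07,0,0,-0.3,0,0]]]'; python3 f.py
python3 -m pendant '[[[0,0,0,0,-0.06,0,0],[0,0,0,0,-0.12,0,0],[0,0,0,0,-0.18,0,0],[0,0,0,0,-0.24,0,0],[0,0,0,0,-0.3,0,0],[0,0,0,0,-0.36,0,0],[0,0,0,0,-0.42,0,0],[0,0,0,0,-0.48,0,0],[0,0,0,0,-0.54,0,0],[0,0,0,0,-0.6,0,0]]]'; python3 f.py
```

```text
time: 13.9
tool_pos: [0.4645, -0.1966, 0.1546]
tool_rot: [-1.57, 0.0, -1.803]
contact_force: [-0.0, 2.4, 4.4]
opening: 0.0088
[ 0.4645 -0.1966  0.1546] [-0.   2.4  4.4] [ 0.45 -0.11 -0.07]
time: 14.9
tool_pos: [0.4644, -0.1966, 0.1546]
tool_rot: [-1.57, -0.0, -1.203]
contact_force: [0.8, 2.4, 3.7]
opening: 0.0086
[ 0.4644 -0.1966  0.1546] [0.8 2.4 3.7] [ 0.46 -0.08 -0.15]
```

```bash

python3 -m pendant '[[[0,0,0,0,-0.06,0,0],[0,0,0,0,-0.12,0,0],[0,0,0,0,-0.18,0,0],[0,0,0,0,-0.24,0,0],[0,0,0,0,-0.3,0,0],[0,0,0,0,-0.36,0,0],[0,0,0,0,-0.42,0,0],[0,0,0,0,-0.48,0,0],[0,0,0,0,-0.54,0,0],[0,0,0,0,-0.54,0,0]]]'; python3 f.py
python3 -m pendant '[[[0,0,0,0,-0.03,0,0],[0,0,0,0,-0.06,0,0],[0,0,0,0,-0.06,0,0]]]'; python3 f.py
python3 -m pendant '[[[0,0,0,0,-0.02,0,0],[0,0,0,0,-0.03,0,0],[0,0,0,0,-0.03,0,0]]]'; python3 f.py
```

```text
time: 15.9
tool_pos: [0.4644, -0.1967, 0.1546]
tool_rot: [-1.571, -0.0, -0.664]
contact_force: [0.5, 1.6, 3.8]
opening: 0.0089
[ 0.4644 -0.1967  0.1546] [0.5 1.6 3.8] [ 0.46 -0.07 -0.06]
time: 16.2
tool_pos: [0.4644, -0.1968, 0.1546]
tool_rot: [-1.571, -0.0, -0.604]
contact_force: [-0.4, 1.3, 4.0]
opening: 0.009
[ 0.4644 -0.1968  0.1546] [-0.4  1.3  4. ] [ 0.46 -0.02 -0.06]
time: 16.5
tool_pos: [0.4644, -0.1968, 0.1546]
tool_rot: [-1.571, -0.0, -0.575]
contact_force: [-0.2, 1.8, 5.2]
opening: 0.0089
[ 0.4644 -0.1968  0.1546] [-0.2  1.8  5.2] [ 0.39 -0.01 -0.11]
```

```bash

python3 -m pendant '[[[0,0,0,0,-0.02,0,0],[0,0,0,0,-0.03,0,0],[0,0,0,0,-0.03,0,0]]]'; python3 f.py
python3 -m pendant '[[[0,0,0,0,-0.01,0,0],[0,0,0,0,-0.02,0,0],[0,0,0,0,-0.02,0,0]]]'; python3 f.py
python3 -m pendant '[[[0,0,0,0,-0.01,0,0],[0,0,0,0,-0.01,0,0]]]'; python3 f.py
```

```text
time: 16.8
tool_pos: [0.4644, -0.1967, 0.1546]
tool_rot: [-1.571, -0.0, -0.544]
contact_force: [0.4, 2.3, 5.1]
opening: 0.0089
[ 0.4644 -0.1967  0.1546] [0.4 2.3 5.1] [ 0.38 -0.05 -0.1 ]
time: 17.1
tool_pos: [0.4644, -0.1968, 0.1546]
tool_rot: [-1.571, -0.0, -0.524]
contact_force: [-0.6, 1.4, 5.1]
opening: 0.0087
[ 0.4644 -0.1968  0.1546] [-0.6  1.4  5.1] [ 0.37 -0.   -0.15]
time: 17.3
tool_pos: [0.4644, -0.1968, 0.1546]
tool_rot: [-1.571, -0.0, -0.514]
contact_force: [-0.2, 1.7, 4.6]
opening: 0.0087
[ 0.4644 -0.1968  0.1546] [-0.2  1.7  4.6] [ 0.45 -0.03 -0.17]
```

```bash

python3 -m pendant '[[[0,0,0,0,-0.01,0,0],[0,0,0,0,-0.01,0,0]]]'|head -1; python3 f.py
python3 -m pendant '[[[0,0,0,0,-0.01,0,0],[0,0,0,0,-0.01,0,0]]]'|head -1; python3 f.py
python3 -c "
from h import *
print(status.observe()['tool_rot'])"
```

```text
time: 17.5
[ 0.4644 -0.1968  0.1546] [1.  2.5 5.2] [ 0.43 -0.03 -0.08]
time: 17.7
[ 0.4644 -0.1968  0.1546] [0.3 2.1 5.3] [ 0.4   0.01 -0.13]
[-1.57078358e+00 -4.67440776e-04 -4.94500906e-01]
```

Not at the stop yet: the torque is still around 0.1 N m. I'll carry on in steps of 0.01 rad.

```bash

python3 -m pendant '[[[0,0,0,0,-0.01,0,0],[0,0,0,0,-0.01,0,0]]]'|head -3; python3 f.py
python3 -m pendant '[[[0,0,0,0,-0.01,0,0],[0,0,0,0,-0.01,0,0]]]'|head -3; python3 f.py
python3 -m pendant '[[[0,0,0,0,-0.01,0,0],[0,0,0,0,-0.01,0,0]]]'|head -3; python3 f.py
```

```text
time: 17.9
tool_pos: [0.4644, -0.1967, 0.1546]
tool_rot: [-1.571, -0.0, -0.485]
[ 0.4644 -0.1967  0.1546] [-0.7  1.8  5.5] [ 0.41 -0.   -0.12]
time: 18.1
tool_pos: [0.4644, -0.1968, 0.1546]
tool_rot: [-1.571, -0.0, -0.475]
[ 0.4644 -0.1968  0.1546] [0.4 2.1 5.3] [ 0.42  0.01 -0.11]
time: 18.3
tool_pos: [0.4644, -0.1968, 0.1546]
tool_rot: [-1.571, -0.0, -0.465]
[ 0.4644 -0.1968  0.1546] [-0.2  1.5  4.8] [ 0.41 -0.02 -0.13]
```

```bash

python3 -m pendant '[[[0,0,0,0,-0.01,0,0],[0,0,0,0,-0.01,0,0]]]'|head -3; python3 f.py
python3 -m pendant '[[[0,0,0,0,-0.01,0,0],[0,0,0,0,-0.01,0,0]]]'|head -3; python3 f.py
python3 -m pendant '[[[0,0,0,0,-0.01,0,0],[0,0,0,0,-0.01,0,0]]]'|head -3; python3 f.py
```

```text
time: 18.5
tool_pos: [0.4644, -0.1968, 0.1546]
tool_rot: [-1.571, -0.0, -0.455]
[ 0.4644 -0.1968  0.1546] [-0.1  2.3  5.1] [ 0.4  -0.05 -0.14]
time: 18.7
tool_pos: [0.4644, -0.1968, 0.1546]
tool_rot: [-1.571, -0.0, -0.445]
[ 0.4644 -0.1968  0.1546] [0.2 1.6 5.3] [ 0.41 -0.09 -0.05]
time: 18.9
tool_pos: [0.4644, -0.1968, 0.1546]
tool_rot: [-1.571, -0.0, -0.435]
[ 0.4644 -0.1968  0.1546] [1.  1.8 6.3] [ 0.37  0.04 -0.09]
```

```bash

python3 -m pendant '[[[0,0,0,0,-0.01,0,0],[0,0,0,0,-0.01,0,0]]]'|head -3; python3 f.py
python3 -m pendant '[[[0,0,0,0,-0.01,0,0],[0,0,0,0,-0.01,0,0]]]'|head -3; python3 f.py
python3 -m pendant '[[[0,0,0,0,-0.01,0,0],[0,0,0,0,-0.01,0,0]]]'|head -3; python3 f.py
```

```text
time: 19.1
tool_pos: [0.4644, -0.1968, 0.1546]
tool_rot: [-1.571, -0.0, -0.425]
[ 0.4644 -0.1968  0.1546] [0.9 1.4 4.6] [ 0.42 -0.05 -0.12]
time: 19.3
tool_pos: [0.4644, -0.1968, 0.1546]
tool_rot: [-1.571, -0.0, -0.415]
[ 0.4644 -0.1968  0.1546] [0.1 2.1 4.6] [ 0.35  0.02 -0.15]
time: 19.5
tool_pos: [0.4644, -0.1967, 0.1546]
tool_rot: [-1.571, -0.0, -0.404]
[ 0.4644 -0.1967  0.1546] [0.7 2.1 5.9] [ 0.42  0.02 -0.06]
```

```bash

python3 -m pendant '[[[0,0,0,0,-0.01,0,0],[0,0,0,0,-0.01,0,0]]]'|tail -3; python3 f.py
python3 -m pendant '[[[0,0,0,0,-0.01,0,0],[0,0,0,0,-0.01,0,0]]]'|tail -3; python3 f.py
python3 -m pendant '[[[0,0,0,0,-0.01,0,0],[0,0,0,0,-0.01,0,0]]]'|tail -3; python3 f.py
```

```text
tool_rot: [-1.571, -0.0, -0.395]
contact_force: [-0.3, 1.2, 4.5]
opening: 0.0088
[ 0.4644 -0.1968  0.1546] [-0.3  1.2  4.5] [ 0.42 -0.02 -0.13]
tool_rot: [-1.571, -0.0, -0.384]
contact_force: [0.1, 2.9, 4.2]
opening: 0.0088
[ 0.4644 -0.1968  0.1546] [0.1 2.9 4.2] [ 0.39 -0.07 -0.1 ]
tool_rot: [-1.571, -0.0, -0.375]
contact_force: [0.6, 2.4, 4.7]
opening: 0.0088
[ 0.4644 -0.1968  0.1546] [0.6 2.4 4.7] [ 0.42 -0.03 -0.12]
```

```bash

python3 -m pendant '[[[0,0,0,0,-0.01,0,0],[0,0,0,0,-0.01,0,0]]]'|tail -3; python3 f.py
python3 -m pendant '[[[0,0,0,0,-0.01,0,0],[0,0,0,0,-0.01,0,0]]]'|tail -3; python3 f.py
python3 - <<'E'
from h import *
c=cam("scene"); save(c,"s7.png",(150,190,260,280),7)
E
```

```text
tool_rot: [-1.571, -0.0, -0.365]
contact_force: [0.2, 1.7, 5.8]
opening: 0.0088
[ 0.4644 -0.1968  0.1546] [0.2 1.7 5.8] [ 0.45  0.01 -0.11]
tool_rot: [-1.571, -0.0, -0.355]
contact_force: [-0.1, 1.9, 5.0]
opening: 0.0091
[ 0.4644 -0.1968  0.1546] [-0.1  1.9  5. ] [ 0.42 -0.05 -0.12]
```

View pics/s7.png

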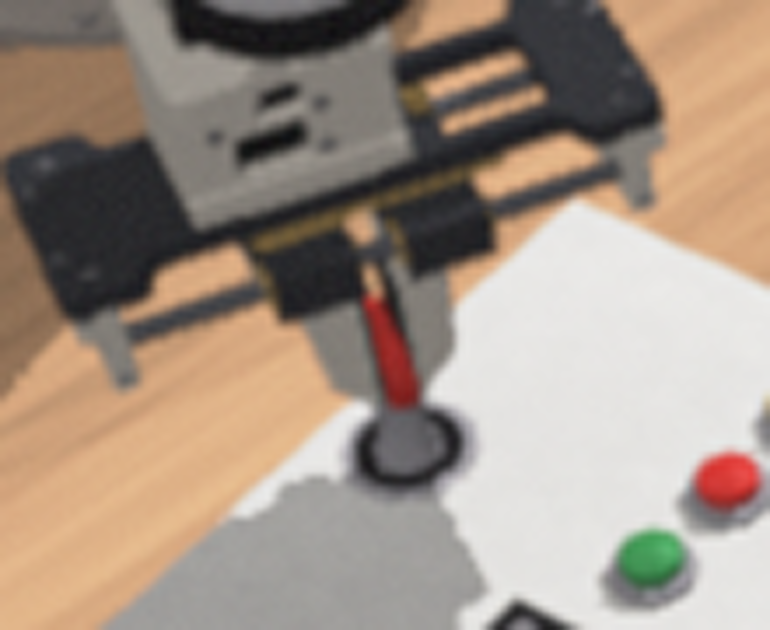

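The key is still flat in the fingers and seated in the collar at crop (405,445), with no slip visible. I'll carry on gently until the torque climbs.

```bash

python3 -m pendant '[[[0,0,0,0,-0.01,0,0],[0,0,0,0,-0.01,0,0]]]'|sed -n 3p; python3 f.py
python3 -m pendant '[[[0,0,0,0,-0.01,0,0],[0,0,0,0,-0.01,0,0]]]'|sed -n 3p; python3 f.py
python3 -m pendant '[[[0,0,0,0,-0.01,0,0],[0,0,0,0,-0.01,0,0]]]'|sed -n 3p; python3 f.py
```

```text
tool_rot: [-1.571, -0.0, -0.345]
[ 0.4644 -0.1968  0.1546] [-0.4  2.2  4.9] [ 0.43 -0.03 -0.18]
tool_rot: [-1.571, -0.0, -0.335]
[ 0.4644 -0.1968  0.1546] [1.1 1.  6.9] [ 0.41 -0.04 -0.18]
tool_rot: [-1.571, -0.0, -0.325]
[ 0.4644 -0.1968  0.1546] [0.1 2.2 5.3] [ 0.4   0.04 -0.15]
```

```bash

python3 -m pendant '[[[0,0,0,0,-0.01,0,0],[0,0,0,0,-0.01,0,0]]]'|sed -n 3p; python3 f.py
python3 -m pendant '[[[0,0,0,0,-0.01,0,0],[0,0,0,0,-0.01,0,0]]]'|sed -n 3p; python3 f.py
```

```text
tool_rot: [-1.571, -0.0, -0.315]
[ 0.4644 -0.1968  0.1546] [-0.   1.6  5.1] [ 0.38 -0.02 -0.25]
tool_rot: [-1.571, -0.0, -0.305]
[ 0.4644 -0.1968  0.1546] [-0.7  2.2  5.2] [ 0.34  0.01 -0.3 ]
```

```bash
for i in 1 2 3; do python3 -m pendant '[[[0,0,0,0,0,0,0]]]'>/dev/null; python3 f.py; done
```

```text
[ 0.4644 -0.1968  0.1546] [0.8 2.3 4.7] [ 0.4   0.01 -0.26]
[ 0.4644 -0.1968  0.1546] [0.5 2.4 5.2] [ 0.39 -0.03 -0.25]
[ 0.4644 -0.1968  0.1546] [0.3 1.4 4.3] [ 0.41 -0.04 -0.24]
```

The torque holds at 0.25 N m against the stop, up from a running level of about 0.1. I'll relieve it slightly, release, and rise straight up.

```bash
python3 -m pendant '[[[0,0,0,0,0.02,0,0],[0,0,0,0,0.02,0,0],[0,0,0,0,0.02,0,1.5],[0,0,0,0,0.02,0,2.5],[0,0,0,0,0.02,0,4],[0,0,0,0,0.02,0,4],[0,0,0,0,0.02,0,4],[0,-1,0,0,0.02,0,4],[0,-2.5,0,0,0.02,0,4],[0,-5,0,0,0.02,0,4],[0,-8,0,0,0.02,0,4],[3,-10,0,0,0.02,0,4],[7,-10,0,0,0.02,0,4],[7,-10,0,0,0.02,0,4],[7,-10,0,0,0.02,0,4]]]'
python3 - <<'E'
from h import *
c=cam("wrist"); np.savez("w8.npz",**c); P=cloud(c); hsv=cv2.cvtColor(c["image"],cv2.COLOR_RGB2HSV).astype(int)
red=((hsv[...,0]<8)|(hsv[...,0]>172))&(hsv[...,1]>130)&(hsv[...,2]>60)&(P[...,2]>.15)&(P[...,2]<.2)
print(red.sum(),P[red].mean(0),np.percentile(P[red][:,2],[5,50,95])); top=red&(P[...,2]>.177)
print(cv2.minAreaRect(P[top][:,:2].astype(np.float32)*1000)); save(c,"w8.png")
E
```

```text
time: 23.35
tool_pos: [0.531, -0.2175, 0.254]
tool_rot: [-1.571, 0.001, -0.324]
contact_force: [-0.5, -0.3, 0.8]
opening: 0.04
820 [ 0.46374841 -0.19663422  0.17877187] [0.17450507 0.17926088 0.18115857]
((464.88916015625, -197.21871948242188), (8.965432167053223, 36.53641128540039), 63.01242446899414)
```

View pics/w8.png

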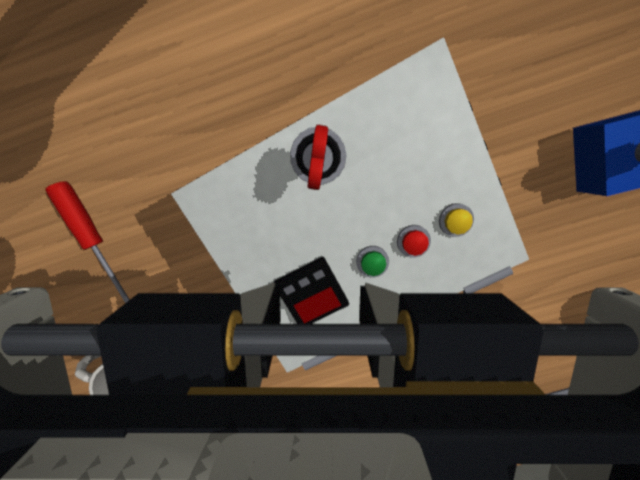

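The wrist view shows the key upright in the lock at (318,157), and nothing else in view has moved. The wing reads about -27°, while the tool was at -17.5°, so the key gave about 9° in the grip. I'll check that angle more closely before handing in.

```bash
python3 - <<'E'
from h import *
c=dict(np.load("w8.npz")); P=cloud(c); hsv=cv2.cvtColor(c["image"],cv2.COLOR_RGB2HSV).astype(int)
red=((hsv[...,0]<8)|(hsv[...,0]>172))&(hsv[...,1]>130)&(hsv[...,2]>60)&(P[...,2]>.15)&(P[...,2]<.2)
for t in(.174,.178,.179):
    q=P[red&(P[...,2]>t)]; w,V=np.linalg.eigh(np.cov(q[:,:2].T)); a=V[:,1]; s=(q[:,:2]-q[:,:2].mean(0))@a
    print(len(q),q.mean(0),np.degrees(np.arctan2(a[1],a[0])),"slope z/along",np.degrees(np.arctan(np.polyfit(s,q[:,2],1)[0])))
c=cam("top"); P=cloud(c); hsv=cv2.cvtColor(c["image"],cv2.COLOR_RGB2HSV).astype(int)
red=((hsv[...,0]<8)|(hsv[...,0]>172))&(hsv[...,1]>130)&(P[...,2]>.155)&(P[...,2]<.2); q=P[red&(abs(P[...,0]-.464)<.04)&(abs(P[...,1]+.197)<.04)]
if len(q)>5: w,V=np.linalg.eigh(np.cov(q[:,:2].T)); print("top",len(q),q.mean(0),np.degrees(np.arctan2(V[1,1],V[0,1])))
E
```

```text
790 [ 0.46394996 -0.19673418  0.17899705] 153.23191510783812 slope z/along -0.2867384305610099
612 [ 0.46402508 -0.19678243  0.17970698] 153.2894191200089 slope z/along 0.01071504575186863
459 [ 0.464135   -0.1968098   0.18009572] 153.46914068421927 slope z/along 0.203901815234133
top 54 [ 0.46561145 -0.19406735  0.17860082] 153.907331301524
```

Key angle is 153.3° against the bit's starting angle of 59.3°. That is 94° turned, or 90° plus the roughly 5° of play, so the bit is at its stop. The key is level and fully home (top at 0.180 m). Handing in.

```bash
python3 -c "
from h import *
print(status.observe()['time']); print(robot.hand_in())"
```

```text
23.45
the job is handed in; nothing more can be done
None
```

The key is standing in the lock, fully home, and the lock is turned a quarter turn anticlockwise to its stop. I handed the job in at 23.5 s.

**Seating:** The wrist camera could see the bit in the cup, so I lined the key up with it and wiggled it slightly on the way down. It dropped over the bit with almost no push and touched the floor at the predicted height. The highest push I read was about 8.5 N.

**Turning:** The lock turned at about 0.1 N m. At the end the torque rose and held at about 0.25 N m, with one reading of 0.30, below the 0.35 limit. I then eased off and released.

**Last checks:**
- **Key:** The wing is level, and its top at 0.180 m matches fully home.
- **Angle:** The wing is about 94° on from the bit's measured starting angle, which fits 90° plus the roughly 5° of play.
- **Surroundings:** The gripper is clear, and nothing near the box has moved. I did not look at the stand and drivers again after taking the key.

**What disagreed:**
- **First grip:** The fingers stopped at 15 mm, apparently on the key's stem, so I gripped again 7 mm higher.
- **Slip in the grip:** The tool turned about 103° but the key only about 94°, so the key gave about 9° in the grip. The stop is therefore judged from the torque rise and the key's final angle, not from the tool's angle.

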